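Sign out the long screwdriver and hold it ready

ROBOT

A 6-joint arm with a two-finger parallel gripper is mounted at the origin on a cart in front of the work surface, level with it; the furniture and walls round the work are solid. World frame = base frame: x ahead of the robot, y to its left, z up, the work surface at z = 0. Lengths are in m, angles in rad, forces in N, time in s.
With the tool pointing down it reaches from about 0.325 to 0.75 m from the base axis. Payload 7.6 kg.
Tool frame: the origin (TCP) lies at the very end of the fingers, on their centre line; the grasp point (between the pads) lies behind it (robot.tcp_to_grasp is the z of the grasp point in the tool frame, in m); z points along the fingers, y is the line along which they close (so a half turn about z gives the same grasp; the last joint's range is limited). The gripper opens to 85 mm and grips with 20 to 120 N. Pads are 22 mm wide; open, the fingers measure 114 mm over their backs; the gripper's body (76 mm by 85 mm) begins 54 mm behind the grasp point. The pads swing forward as they close: fully open they stand 13 mm farther back than shut.
Start: joints at [1.099, 0.052, 1.401, -0, 1.689, -0.07], TCP at [0.205, 0.483, 0.231] pointing down, gripper open.
Joint ranges: [-2.9, 2.9], [-0.91, 2.17], [0.12, 2.37], [-1.06, 4.2], [0.26, 2.73], [-2.93, 2.93]. Speed limits (rad/s): [2.57, 2.57, 3.01, 3.14, 3.14, 3.14].

INTERFACE

Orientations are given as a unit quaternion [x, y, z, w].
In Python, from station import robot gives the robot as it stands. Calls block until the motion is done:
- robot.goto(position, orientation): joint-space move of the TCP to a pose.
- robot.servo_line(position, frame=None, speed=0.15, force_limit=None): straight line of the TCP; frame=None keeps the orientation; speed is the mean speed in m/s. With force_limit (N) it stops when the force on the tool has changed by that much, and returns True; else False.
- robot.move_j(angles): joint-space move.
- robot.set_gripper(opening, grip_force=None): finger opening in m; grip_force is the grip in N (None keeps the last); returns when the fingers have stopped.
- robot.pause(seconds).
- robot.ik(position, orientation): joint angles nearest the present ones, or None.
- robot.camera(name): name is "scene" or "top" or "wrist"; returns (picture, depth): 384x512x3 uint8, blue, green, red; 384x512 float32, m along the optical axis (not along the pixel's ray), 0 where there is no reading.
- robot.get_calibration(name): a dict with "fovy" (degrees; the focal length in pixels is half the picture's height over the tangent of half this angle, whatever the lens; pixels are square), "cx", "cy" (the principal point, pixels), "cam_to_world" (4x4, takes a point from camera to world coordinates). Camera axes: x right, y down, z forward; pixel columns grow to the right and rows downward; lengths in m; the calibration is good to about 2 mm. The wrist camera is an equidistant fisheye: a pixel r from the principal point sees the ray r / f radians off the axis. A picture is of the moment at which its call begins: read the wrist's pose just before it. get_calibration takes no time and is no camera call; for the wrist camera it gives the pose at the moment of the call.
A pose or a line that the arm cannot do raises robot.IKError and nothing moves.
- robot.job_done(): hands the job in; it is judged then, once.
Trained networks look in the newest picture that a camera, given by its name, has taken for a name from the list of things; names that differ only in an ending like _2 or _b are one class to them, and where a whole thing is asked for, a point or a joint stands for the part that bears it (a point fixed in the world has none). Each returns a list of dicts, best first, with "confidence" (0 to 1); they miss things now and then, are a little off and sometimes report something else, mostly with a low value. They report only what shows in the picture. A call takes as long as a camera call.
- robot.recognise(camera, thing): "box" ([centre column, centre row, width, height] in pixels, round what is visible of it).
- robot.landmark_of(camera, thing): "position" ([column, row] in pixels: a listed point, or the origin of a listed thing).
Readings, each from a call of its own:
- robot.read_t(): time.
- robot.read_qpos(): joint angles.
- robot.read_qvel(): joint speeds.
- robot.read_joint_torque(): joint torques, N m.
- robot.read_tool_pos(): TCP position.
- robot.read_ee_rot(): TCP orientation.
- robot.read_ft_force(): force on the tool from outside, world axes, zero at the start.
- robot.read_torque(): the same for the moment, N m.
- robot.read_gripper_width(): finger opening in m.
- robot.read_gripper_force(): force on a finger pad.
Only numpy, scipy, OpenCV 4.12 (cv2) and the standard library are available. Lean on these libraries where they do the work, as an engineer would, in place of code of your own. Each camera call takes 0.05 s, during which the arm holds its last target. There are 200 camera calls.

TASK

Sign out the longer of the two screwdrivers: on the grey key panel press the left key, then the right key, then the middle key (left and right as seen from the robot), each fully down and only one at a time. Then draw the longer screwdriver straight out of the sloping rack, turn it level, and finish while still holding it like that in the gripper, at least 20 cm above the bench. Leave the shorter screwdriver in its hole and do not shift the other things on the bench.

Things in the scene. Friction and masses are not known exactly. Their poses are not given: they have to be found in the camera images.
- rack: Fixed wooden rack, 160 x 226 x 130 mm: two sloping boards with three 10 mm square holes at rack y = -70, 0 (empty), +70 mm, and a stop board below. Hole axes rise at 45 degrees along rack (1,0,1): handles lean away from the robot. Origin at bench level under the centre of the upper board's 50 mm deep upper face, which lies at rack (-1, 0, 113) mm.
- long_driver: Longer screwdriver, 227 mm, 70 to 140 g, at about 45 degrees in the left or right hole of the rack. Round plastic handle 26 mm thick, steel shaft 6 mm, flat tip 8 mm wide. Its +y runs from tip to handle, its axis at z = +13 mm; handle y = +14 to +114 mm, tip at -114. Its weight alone holds it, with 2 mm play; the tip is 112 mm (along the axis) below the upper board's face, so draw it 120 mm.
- long_handle (a point): Middle of the longer screwdriver's handle, on its axis, near the centre of mass; axes as long_driver. 66 mm along the axis from the upper board's face (16 mm of shaft shows between).
- long_tip (a point): Tip of the longer screwdriver, on its axis.
- short_driver: Shorter screwdriver, 197 mm, in the other outer hole, 140 mm from the longer one. Same handle (y = -2 to +98 mm), resting directly on the upper board, so it stands 16 mm less far out. It must stay where it is (within 30 mm).
- short_handle (a point): Middle of the shorter screwdriver's handle, on its axis.
- panel: Low grey key panel fixed to the bench, 100 x 190 mm, 34 mm high, with three identical round spring keys in a row along its y axis, 55 mm apart: left key at +y, middle, right key at -y (as seen from the robot). Origin at the centre of its underside, +z up.
- key_left_top (a point): Centre of the top of the left key (55 mm above the bench). Caps 28 mm across stand 10 mm above round collars 44 mm across; 6 mm travel straight down, 5 N when fully down; they spring back.
- key_middle_top (a point): Centre of the top of the middle key.
- key_right_top (a point): Centre of the top of the right key.
- key_left (a joint): Travel of the left key, m: 0 up, 0.006 fully down; counts as pressed beyond 0.004.
- key_middle (a joint): Travel of the middle key, as the left.
- key_right (a joint): Travel of the right key, as the left.
- nail_box: Open grey box 86 x 86 x 78 mm beyond the work, a bystander. Origin at the centre of its underside.
- bit_box: Small closed box 51 x 76 x 50 mm, a bystander. Origin at the centre of its underside.
- sanding_block: Sanding block 64 x 107 x 31 mm, a bystander. Origin at the centre of its underside.
- glue_bottle: Upright glue bottle, 58 mm thick, 183 mm high, at the right side, a bystander. Origin at the centre of its underside.
- pencil: Pencil 180 mm long, 7 mm thick, lying on the bench between rack and panel, a bystander.
- wood_offcut: Wooden offcut 50 x 160 x 38 mm at the left side, a bystander. Origin at the centre of its underside.

How it is judged:
By the outcome, as a careful person would: the job done as asked, in the order asked, and still so for the second after the job is handed in, while the arm keeps its last pose, push and grip.
It also fails if it takes over 56 s, if anything falls off the work surface, if the arm or the gripper's body presses on something with over 40 N, if the wrist force passes 120 N, or if a joint passes its speed limit or range.

## Working session

There is one attempt and no reset: what is moved stays moved. The work goes in short steps, each a Python script; the robot and the scene stay as the last script left them, time stands still between calls to the robot, and variables do not carry over. Pictures are saved under pics/ and viewed, at most 10 in all, crops included, and the job is handed in when it is done.

```bash
mkdir -p pics; ls
cat > h.py <<'E'
import numpy as np, cv2
from station import robot
def deproj(cam,px,depth,r=2):
    c=robot.get_calibration(cam); f=192/np.tan(np.radians(c['fovy']/2))
    u,v=px; ui,vi=int(round(u)),int(round(v))
    d=depth[max(vi-r,0):vi+r+1,max(ui-r,0):ui+r+1]; d=d[d>0]
    z=np.median(d) if d.size else np.nan
    p=np.array([(u-c['cx'])/f*z,(v-c['cy'])/f*z,z,1])
    return (np.array(c['cam_to_world'])@p)[:3]
E
python3 - <<'E'
from h import *
np.set_printoptions(precision=4,suppress=True)
ims=[]
for cam in('top','scene'):
    im,d=robot.camera(cam); ims.append(im); np.save(cam+'.npy',d)
    c=robot.get_calibration(cam); print(cam,c['fovy'],c['cx'],c['cy'],np.array(c['cam_to_world']))
    for t in['key_left_top','key_middle_top','key_right_top','long_handle','short_handle','long_tip','rack','panel']:
        for r in robot.landmark_of(cam,t)[:2]: print(t,r['position'],round(r['confidence'],2),deproj(cam,r['position'],d))
cv2.imwrite('pics/a.png',ims[0]);cv2.imwrite('pics/b.png',ims[1])
print(robot.read_t(),robot.tcp_to_grasp,robot.read_ee_rot())
E
```

```text
pics
top 42.16505127965786 247.68585590830781 177.13778562156494 [[-0.3923 -0.8113  0.4335 -0.2195]
 [-0.9198  0.35   -0.1774  0.3524]
 [-0.0078 -0.4683 -0.8835  1.6137]
 [ 0.      0.      0.      1.    ]]
key_left_top [201.5, 213.7] 0.53 [0.4811 0.239  0.0478]
key_right_top [232.6, 206.3] 0.5 [0.462  0.1314 0.0539]
long_handle [369.1, 132.7] 0.58 [ 0.544  -0.4531  0.0437]
long_handle [301.2, 159.4] 0.5 [ 0.4838 -0.1307  0.1616]
short_handle [229.9, 208.7] 0.72 [0.4564 0.1436 0.0559]
short_handle [334.0, 146.3] 0.7 [ 0.4924 -0.2615  0.1481]
rack [320.0, 179.7] 0.68 [ 0.4533 -0.2062  0.011 ]
panel [219.3, 220.0] 0.75 [0.4405 0.1902 0.035 ]
panel [145.8, 281.4] 0.31 [0.1847 0.4512 0.4619]
scene 45.18199034065764 250.71320117618131 200.24927442002672 [[ 0.7246 -0.5363  0.4329 -0.187 ]
 [-0.689  -0.5477  0.4747 -0.7506]
 [-0.0175 -0.6422 -0.7664  1.3572]
 [ 0.      0.      0.      1.    ]]
key_left_top [210.7, 197.1] 0.52 [0.4559 0.1752 0.049 ]
key_left_top [200.1, 186.5] 0.4 [0.4601 0.2419 0.0516]
key_middle_top [280.2, 206.7] 0.73 [ 0.6062 -0.0393  0.0515]
key_middle_top [208.8, 193.5] 0.4 [0.4598 0.1901 0.0541]
key_right_top [217.0, 199.6] 0.58 [0.4663 0.1516 0.046 ]
key_right_top [367.7, 293.7] 0.18 [ 0.541  -0.4796  0.0662]
long_handle [279.1, 224.9] 0.53 [ 0.4892 -0.1434  0.1492]
short_handle [313.2, 243.8] 0.51 [ 0.5059 -0.2751  0.1611]
rack [282.0, 265.3] 0.86 [ 0.4516 -0.1995  0.0089]
rack [211.4, 196.4] 0.71 [0.4598 0.1756 0.0494]
panel [210.7, 198.2] 0.85 [0.4543 0.1738 0.0452]
panel [244.4, 232.7] 0.62 [ 0.4559 -0.0071  0.0035]
0.9 -0.0187 [0.1996 0.9799 0.0001 0.    ]
```

Run:
```python
import cv2
a=cv2.imread('pics/a.png')[90:290,140:400];b=cv2.imread('pics/b.png')[130:330,160:420]
cv2.imwrite('pics/a2.png',cv2.resize(a,None,fx=3,fy=3,interpolation=2));cv2.imwrite('pics/b2.png',cv2.resize(b,None,fx=3,fy=3,interpolation=2))
```

```text
(no output)
```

View pics/a2.png

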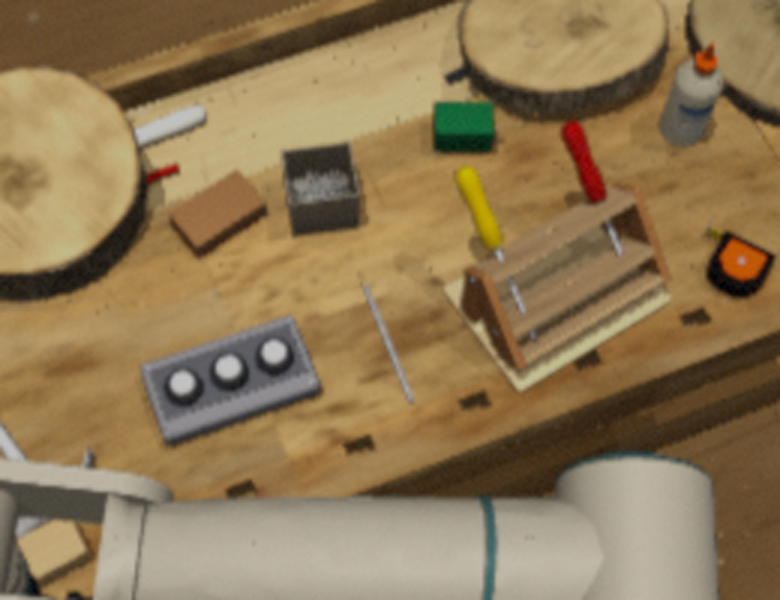

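View pics/b2.png

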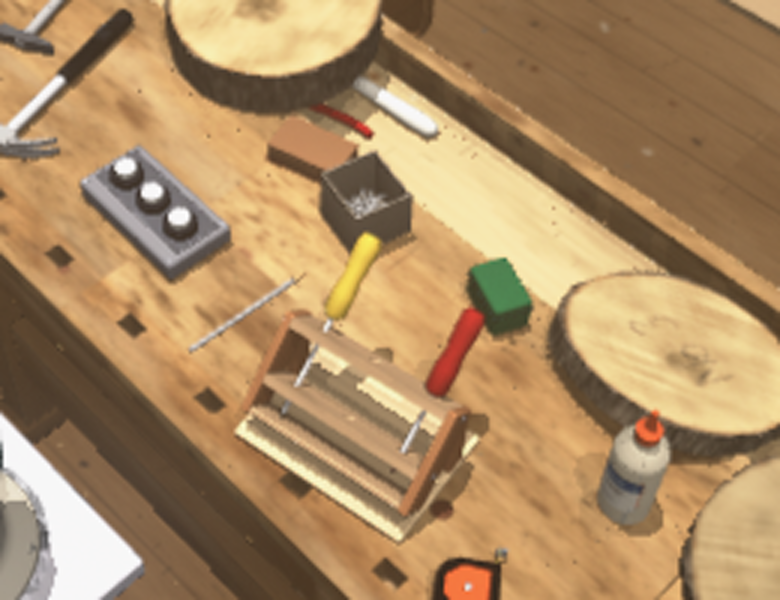

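```bash
cat > m.py <<'E'
from h import *
from scipy.optimize import least_squares
np.set_printoptions(precision=4,suppress=True)
def cloud(cam,im,d):
    c=robot.get_calibration(cam); f=192/np.tan(np.radians(c['fovy']/2))
    v,u=np.mgrid[:384,:512]; T=np.array(c['cam_to_world'])
    P=np.stack([(u-c['cx'])/f*d,(v-c['cy'])/f*d,d],-1)
    return P@T[:3,:3].T+T[:3,3],T,f,c
Y=[];R=[]
for cam,fn in(('top','pics/a.png'),('scene','pics/b.png')):
    im=cv2.imread(fn); d=np.load(cam+'.npy'); P,T,f,c=cloud(cam,im,d)
    hsv=cv2.cvtColor(im,cv2.COLOR_BGR2HSV); h,s,v=[hsv[...,i].astype(int) for i in range(3)]
    m=((s<60)&(v>150)&(P[...,2]>.03)&(P[...,2]<.075)&(P[...,0]>.38)&(P[...,0]<.55)&(P[...,1]>.08)&(P[...,1]<.3)).astype(np.uint8)
    n,l,st,ce=cv2.connectedComponentsWithStats(m)
    for i in range(1,n):
        if st[i,4]>8:
            ray=T[:3,:3]@np.array([(ce[i,0]-c['cx'])/f,(ce[i,1]-c['cy'])/f,1]); o=T[:3,3]
            print(cam,'key',ce[i],st[i,4],o+ray*(.054-o[2])/ray[2],P[...,2][l==i].max())
    for nm,L,mm in(('Y',Y,(h>22)&(h<34)&(s>190)),('R',R,((h<6)|(h>174))&(s>160))):
        mm=mm&(P[...,2]>.08)&(P[...,0]>.4)&(P[...,0]<.65)&(P[...,1]>-.4)&(P[...,1]<0)
        mm=cv2.erode(mm.astype(np.uint8),np.ones((2,2)))>0 
        L.append(P[mm]); print(cam,nm,mm.sum(),P[mm].min(0),P[mm].max(0))
for nm,L in(('Y',Y),('R',R)):
  for Q in(L[0],L[1],np.vstack(L)):
    q0=Q.mean(0)
    def ax(p): return np.array([np.cos(p[3])*np.cos(p[2]),np.cos(p[3])*np.sin(p[2]),np.sin(p[3])])
    def res(p):
        a=ax(p); o=q0+[0,p[0],p[1]]; w=Q-o; return np.linalg.norm(w-np.outer(w@a,a),axis=1)-.0125
    r=least_squares(res,[0,-.013,0,.785],loss='soft_l1',f_scale=.003)
    a=ax(r.x); o=q0+[0,r.x[0],r.x[1]]; t=(Q-o)@a
    print(nm,'axis',a,'yaw,pitch deg',np.degrees(r.x[2:]),'ends',o+a*np.percentile(t,1),o+a*np.percentile(t,99),np.ptp(t),'mid',o+a*(t.min()+t.max())/2,'rms',np.sqrt(np.mean(r.fun**2)))
E
python3 m.py
```

```text
top key [230.9286 206.8095] 42 [0.4624 0.1374 0.054 ] 0.06355938068446187
top key [215.5556 211.9333] 45 [0.4654 0.193  0.054 ] 0.06242351296253412
top key [200.2439 217.    ] 41 [0.4685 0.2477 0.054 ] 0.0610137817930827
top Y 141 [ 0.4474 -0.1391  0.1293] [ 0.5224 -0.1139  0.1957]
top R 119 [ 0.459  -0.2799  0.1203] [ 0.5311 -0.2526  0.1863]
scene key [201.3684 184.8158] 38 [0.4678 0.2433 0.054 ] 0.058117212158222964
scene key [195.32 195.3 ] 50 [0.4181 0.2186 0.054 ] 0.036782794706476496
scene key [217.     189.2222] 9 [0.4957 0.1847 0.054 ] 0.03566787772036406
scene key [209.9744 193.2564] 39 [0.4638 0.1879 0.054 ] 0.06093346447552683
scene key [219.3158 201.6579] 38 [0.4619 0.1326 0.054 ] 0.05882536118522874
scene key [229.8333 201.    ] 12 [0.4917 0.1078 0.054 ] 0.03762345845923876
scene key [210.3611 209.3333] 36 [0.4147 0.128  0.054 ] 0.03756248143009988
scene key [231.9 206.7] 10 [0.479  0.0823 0.054 ] 0.03413876228612822Traceback (most recent call last):
  File "m.py", line 22, in <module>
    L.append(P[mm]); print(cam,nm,mm.sum(),P[mm].min(0),P[mm].max(0))
                                           ~~~~~~~~~^^^
    return umr_minimum(a, axis, None, out, keepdims, initial, where)
ValueError: zero-size array to reduction operation minimum which has no identity
```

```bash
sed -i 's/(h>22)&(h<34)&(s>190)/(h>21)\&(h<36)\&(s>(190 if cam=="top" else 120))\&(v>120)/' m.py; python3 m.py | grep -v key
```

```text
top Y 141 [ 0.4474 -0.1391  0.1293] [ 0.5224 -0.1139  0.1957]
top R 119 [ 0.459  -0.2799  0.1203] [ 0.5311 -0.2526  0.1863]
scene Y 126 [ 0.4511 -0.1483  0.1296] [ 0.5262 -0.1265  0.1988]
scene R 157 [ 0.4613 -0.2881  0.1185] [ 0.5326 -0.2642  0.1841]
Y axis [0.7491 0.104  0.6542] yaw,pitch deg [ 7.9077 40.8621] ends [ 0.4576 -0.1318  0.1256] [ 0.5266 -0.1223  0.1859] 0.09547738120412771 mid [ 0.4919 -0.1271  0.1556] rms 0.0031856168117532185
Y axis [0.7399 0.1009 0.6651] yaw,pitch deg [ 7.7646 41.691 ] ends [ 0.4607 -0.1347  0.1282] [ 0.5247 -0.126   0.1857] 0.08850210745611686 mid [ 0.4923 -0.1304  0.1566] rms 0.003186275816421424
Y axis [0.7436 0.1037 0.6605] yaw,pitch deg [ 7.9427 41.3405] ends [ 0.4588 -0.1341  0.1271] [ 0.5255 -0.1248  0.1864] 0.09551233150897995 mid [ 0.4917 -0.1295  0.1563] rms 0.0032849464928718752
R axis [0.7493 0.0883 0.6563] yaw,pitch deg [ 6.7193 41.0219] ends [ 0.4693 -0.2686  0.1167] [ 0.5364 -0.2607  0.1754] 0.09174052005909492 mid [ 0.5032 -0.2646  0.1463] rms 0.0032718469658792083
R axis [0.7591 0.0813 0.6458] yaw,pitch deg [ 6.112  40.2272] ends [ 0.4678 -0.2753  0.1158] [ 0.5368 -0.2679  0.1745] 0.09317200527881933 mid [ 0.5023 -0.2716  0.1452] rms 0.002616841735650213
R axis [0.7493 0.0994 0.6548] yaw,pitch deg [ 7.5546 40.9037] ends [ 0.4684 -0.2743  0.1167] [ 0.5363 -0.2653  0.176 ] 0.09468328643735013 mid [ 0.5021 -0.2698  0.1461] rms 0.003196853326161759
```

```bash
cat >> h.py <<'E'
from scipy.spatial.transform import Rotation as Ro
np.set_printoptions(precision=4,suppress=True)
def tool(yaw,pitch):
    "tool y horizontal; z perpendicular to a driver axis of given yaw, pitch (rad); pitch 0 = pointing down"
    a=np.array([np.cos(pitch)*np.cos(yaw),np.cos(pitch)*np.sin(yaw),np.sin(pitch)])
    y=np.array([-np.sin(yaw),np.cos(yaw),0]); x=-a; z=np.cross(x,y)
    return a,z,Ro.from_matrix(np.stack([x,y,z],1)).as_quat()
E
python3 - <<'E'
from h import *
a,z,q=tool(np.radians(8.3),np.radians(44)); print(a,z)
g=np.array([.4917,-.1295,.1563])
for s in(-.08,0): print(robot.ik(g+z*(s+.0187),q))
print(robot.ik(g+a*.13+z*.0187,q)); print(robot.ik([.55,-.12,.33],tool(np.radians(8.3),0)[2]))
qd=tool(np.radians(3),0)[2]
robot.set_gripper(0)
t=robot.read_t()
for n,p in(('L',(.468,.2455)),('R',(.462,.135)),('M',(.4646,.1905))):
    robot.goto([*p,.085],qd)
    hit=robot.servo_line([*p,.0455],speed=.04,force_limit=9)
    tp=robot.read_tool_pos(); f=robot.read_ft_force(); robot.pause(.15)
    print(n,hit,tp,f,robot.read_tool_pos()[2],robot.read_ft_force()[2])
    robot.servo_line([*p,.085],speed=.1)
    print(robot.read_t()-t, robot.read_ft_force())
E
```

```text
[0.7118 0.1038 0.6947] [ 0.6874  0.1003 -0.7193]
[-0.6889 -0.587   2.1415  0.6159  1.0983 -2.5525]
[-0.5692 -0.3552  2.1047  0.6372  0.8705 -2.5733]
[-0.4244 -0.1892  1.7841  0.4882  0.9245 -2.3117]
[-0.2804  0.163   1.0868 -0.      1.8918 -1.9961]
L True [0.4678 0.2454 0.0496] [-1.1556 -0.4959  4.7061] 0.04953437396577709 6.454563438826061
2.9332999999999996 [0.8165 0.5156 0.2378]
R True [0.4618 0.1351 0.0495] [-1.2264 -0.6262  6.8729] 0.049502261073909024 5.937440432456572
4.9582999999999995 [ 0.0903  0.3247 -0.074 ]
M True [0.4644 0.1903 0.0495] [-2.125  -0.5269  6.4369] 0.04951200655769278 7.258105832309584
6.799999999999999 [0.2614 0.6644 0.0638]
```

Run:
```python
from h import *
a,z,q=tool(np.radians(8.3),np.radians(44)); g=np.array([.4917,-.1295,.1563])
robot.servo_line([.4644,.1903,.18],speed=.25)
robot.set_gripper(.075)
robot.goto([.47,-.1,.32],tool(np.radians(8.3),0)[2])
im,d=robot.camera('wrist'); cv2.imwrite('pics/w.png',im); np.save('w.npy',d)
c=robot.get_calibration('wrist'); import pickle; pickle.dump(c,open('w.pkl','wb')); print(c, robot.read_qpos(),robot.read_t())
for t in('long_handle','short_handle'): print(robot.landmark_of('wrist',t)[:2])
```

```text
{'fovy': 65.70646984690485, 'cx': 253.67308381131176, 'cy': 193.65126313134294, 'cam_to_world': array([[-0.1443,  0.9372,  0.3176,  0.3875],
       [ 0.9895,  0.1367,  0.0461, -0.1119],
       [-0.0002,  0.3209, -0.9471,  0.4632],
       [ 0.    ,  0.    ,  0.    ,  1.    ]])} [-0.2847 -0.0751  1.3536  0.0002  1.8645 -2.0016] 10.975
[{'position': [221.7, 188.3], 'confidence': 0.66}]
[{'position': [111.9, 180.2], 'confidence': 0.56}, {'position': [295.1, 251.6], 'confidence': 0.28}]
```

View pics/w.png

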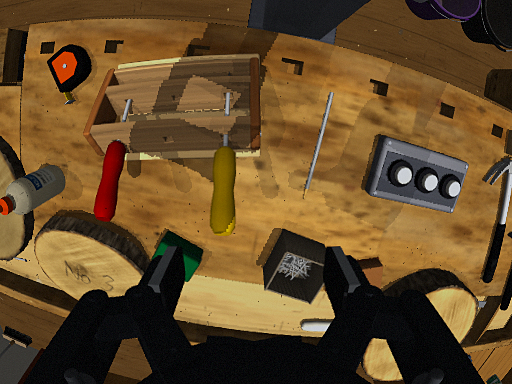

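```bash
cat > w.py <<'E'
from h import *
import pickle
from scipy.optimize import least_squares
im=cv2.imread('pics/w.png');d=np.load('w.npy');c=pickle.load(open('w.pkl','rb'));T=np.array(c['cam_to_world'])
f=192/np.tan(np.radians(c['fovy']/2)); v,u=np.mgrid[:384,:512]
x,y=u-c['cx'],v-c['cy'];r=np.hypot(x,y)+1e-9;k=np.tan(r/f)/r
P=np.stack([x*k*d,y*k*d,d],-1)@T[:3,:3].T+T[:3,3]
h,s,V=[cv2.cvtColor(im,cv2.COLOR_BGR2HSV)[...,i].astype(int) for i in range(3)]
def ax(p): return np.array([np.cos(p[3])*np.cos(p[2]),np.cos(p[3])*np.sin(p[2]),np.sin(p[3])])
for nm,mm in(('Y',(h>22)&(h<36)&(s>190)&(u>205)&(u<242)&(v>140)&(v<240)),('R',((h<6)|(h>174))&(s>160)&(u>85)&(u<130)&(v>135)&(v<225))):
    m=cv2.erode((mm&(d>0)&(P[...,2]>.08)).astype(np.uint8),np.ones((3,3)))>0
    Q=P[m]; q0=Q.mean(0)
    def res(p):
        a=ax(p);w=Q-q0-[0,p[0],p[1]];return np.linalg.norm(w-np.outer(w@a,a),axis=1)-.0125
    R=least_squares(res,[0,-.013,0,.785],loss='soft_l1',f_scale=.003);a=ax(R.x);o=q0+[0,R.x[0],R.x[1]];t=(Q-o)@a
    print(nm,m.sum(),a,np.degrees(R.x[2:]),'mid',o+a*(t.min()+t.max())/2,np.ptp(t),'rms',R.fun.std())
# pixel silhouette per row for yellow, shaft brightness pixels
sh=(s<60)&(V>120)&(u>215)&(u<240)&(v>88)&(v<150)
for vv in range(90,150,3):
    uu=u[vv][sh[vv]]
    if uu.size: j=int(uu.mean()); print(vv,uu.min(),uu.max(),P[vv,j])
# upper board top face region
m=(u>130)&(u<215)&(v>128)&(v<148)
print('board z', np.percentile(P[m][:,2],[5,50,95]))
for name,px in(('nail',(295,265)),('nailrimL',(268,235)),('green',(178,250))): print(name,P[px[1],px[0]])
E
python3 w.py
```

```text
Y 888 [0.7448 0.1085 0.6584] [ 8.2874 41.1785] mid [ 0.4927 -0.1304  0.158 ] 0.0934411871802361 rms 0.0016494754512231483
R 1214 [0.7424 0.1112 0.6606] [ 8.5196 41.3494] mid [ 0.5024 -0.2703  0.1475] 0.09693149988124693 rms 0.0015189142135998085
93 227 229 [ 0.3874 -0.1459  0.0676]
96 226 229 [ 0.3915 -0.1465  0.0699]
99 226 228 [ 0.3954 -0.1456  0.0737]
102 226 228 [ 0.3992 -0.1448  0.0772]
105 226 228 [ 0.4028 -0.1438  0.0828]
108 225 228 [ 0.4067 -0.1443  0.0854]
111 225 228 [ 0.4104 -0.1437  0.0867]
114 227 227 [ 0.4137 -0.1416  0.0908]
135 224 225 [ 0.4376 -0.1402  0.1121]
138 224 225 [ 0.4408 -0.1396  0.1147]
141 224 225 [ 0.4439 -0.1389  0.1172]
board z [0.1033 0.1162 0.1286]
nail [0.6558 0.0005 0.0219]
nailrimL [ 0.6133 -0.054   0.0022]
green [ 0.4639 -0.1385  0.338 ]
```

Run:
```python
from h import *
a,z,q=tool(np.radians(8.5),np.radians(41.3)); g=np.array([.4927,-.1306,.1572])
robot.goto(g-z*.06,q)
f0=robot.read_ft_force()
print(robot.servo_line(g+z*.0187,speed=.08,force_limit=15))
print('f',f0,robot.read_ft_force())
robot.set_gripper(0,grip_force=60)
print(robot.read_gripper_width(),robot.read_gripper_force(),robot.read_ft_force(),robot.read_tool_pos(),g+z*.0187,robot.read_t())
im,d=robot.camera('wrist'); cv2.imwrite('pics/w2.png',im)
```

```text
False
f [ 0.4324 -0.4084  0.5386] [-0.1115  0.2125 -0.19  ]
0.024657701787874235 58.69856793433428 [-1.5668 -0.4181  0.9066] [ 0.5049 -0.129   0.1433] [ 0.5049 -0.1288  0.1432] 13.475
```

View pics/w2.png

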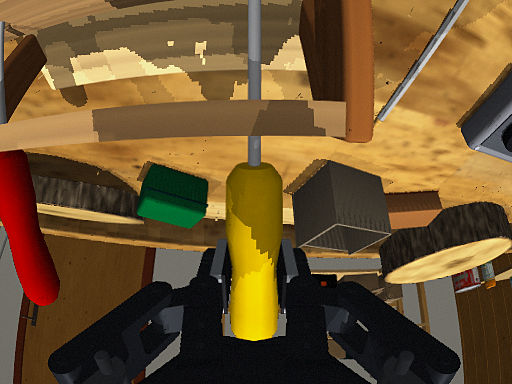

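```bash
python3 -c "
import cv2,numpy as np
a=cv2.imread('pics/w3.png');b=cv2.imread('pics/s3.png')[110:350,140:460]
cv2.imwrite('pics/c3.png',np.hstack([cv2.resize(a,(400,300)),cv2.resize(b,(400,300))]))"
```

```text
(no output)
```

View pics/c3.png

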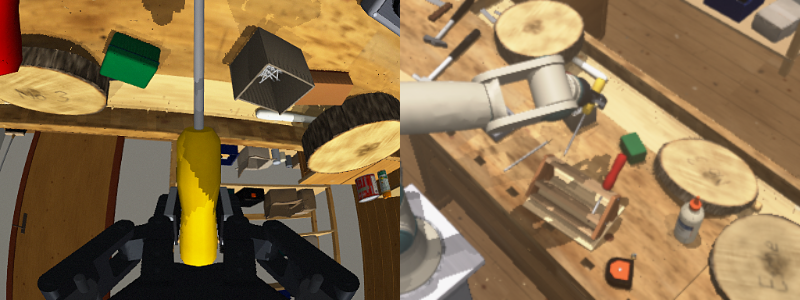

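Run:
```python
from h import *
a,z,q=tool(np.radians(8.6),np.radians(44.8))
p=np.array(robot.read_tool_pos())
robot.servo_line(p+a*.03,speed=.1)
robot.servo_line(p+a*.03+[-.03,0,.05],speed=.12)
robot.goto([.53,-.10,.33],tool(np.radians(8.6),0)[2])
robot.pause(.5)
print(robot.read_tool_pos(),robot.read_ft_force(),robot.read_gripper_width(),robot.read_gripper_force(),robot.read_t())
im,d=robot.camera('wrist'); cv2.imwrite('pics/w4.png',im); c=robot.get_calibration('wrist')
i2,_=robot.camera('scene')
T=np.array(c['cam_to_world']); f=192/np.tan(np.radians(c['fovy']/2)); v,u=np.mgrid[:384,:512]
x,y=u-c['cx'],v-c['cy'];r=np.hypot(x,y)+1e-9;k=np.tan(r/f)/r
P=np.stack([x*k*d,y*k*d,d],-1)@T[:3,:3].T+T[:3,3]
for vv in range(0,240,15):
    m=(P[vv,:,2]>.24)&(d[vv]>0)&(abs(u[vv]-254)<40)
    if m.any(): print(vv,m.sum(),np.median(P[vv][m],0),P[vv][m][:,2].max())
cv2.imwrite('pics/c4.png',np.hstack([cv2.resize(im,(400,300)),cv2.resize(i2[110:350,140:460],(400,300))]))
```

```text
[ 0.5299 -0.1001  0.3301] [-0.3478  0.2105 -1.0162] 0.02452438039580297 58.84202890098095 19.2167
0 12 [ 0.4065 -0.1194  0.3509] 0.3518541460485985
15 13 [ 0.4131 -0.1182  0.3506] 0.3518154218139392
30 13 [ 0.4198 -0.1172  0.3509] 0.3524350046105243
45 13 [ 0.426  -0.1163  0.351 ] 0.35184555535417766
60 14 [ 0.4323 -0.1151  0.3507] 0.3524712121860886
75 14 [ 0.4386 -0.1142  0.3509] 0.3526006790616189
90 12 [ 0.4447 -0.1133  0.3509] 0.35206354502731596
105 13 [ 0.4508 -0.1125  0.3511] 0.35248841705066103
120 13 [ 0.457  -0.1116  0.3512] 0.3525008597484318
135 13 [ 0.4631 -0.1107  0.3512] 0.35247577451627826
150 13 [ 0.4695 -0.1098  0.3509] 0.3520490540583376
165 37 [ 0.4759 -0.1088  0.3492] 0.3519788289682847
180 56 [ 0.4803 -0.1083  0.3578] 0.3602179587491241
195 57 [ 0.4861 -0.1073  0.3595] 0.3618966619031264
210 55 [ 0.4926 -0.1063  0.36  ] 0.36209086199862694
225 58 [ 0.499  -0.1056  0.3599] 0.3622983370344527
```

View pics/c4.png

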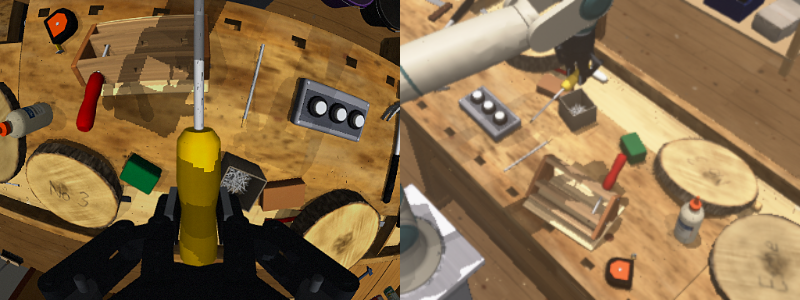

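The shaft is level to within about 0.5° at z = 0.35 m. The red driver is still in its hole and the other objects haven't moved.

```bash
python3 -c "
from station import robot
print(robot.job_done())"
```

```text
the job is handed in; nothing more can be done
None
```

I pressed the keys left, right, then middle, each to its stop, drew out the longer (yellow) screwdriver, and handed in the job at about 19 s with it held level about 0.35 m above the bench; the shorter one is still in its hole and nothing else appears to have moved.

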